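Set the tea row on the kitchen shelf

ROBOT

A 6-joint arm with a two-finger parallel gripper is mounted at the origin on the work surface. World frame = base frame: x ahead of the robot, y to its left, z up, the work surface at z = 0. Lengths are in m, angles in rad, forces in N, time in s.
With the tool pointing down it reaches from about 0.35 to 1 m from the base axis. Payload 7.1 kg.
Tool frame: the origin (TCP) lies between the finger pads; the fingertips stand 22 mm ahead of it and the grasp point (between the pads) lies 3 mm ahead of it; z points along the fingers, y is the line along which they close (so a half turn about z gives the same grasp; the last joint's range is limited). The gripper opens to 85 mm and grips with 20 to 120 N. Pads are 22 mm wide; open, the fingers measure 114 mm over their backs; the gripper's body (76 mm by 85 mm) begins 54 mm behind the grasp point. The pads swing forward as they close: fully open they stand 13 mm farther back than shut.
Start: joints at [-1.167, 0.423, 1.63, -0, 1.089, -0.019], TCP at [0.256, -0.57, 0.253] pointing down, gripper open.
Joint ranges: [-3, 3], [-0.9, 2.11], [0.09, 2.58], [-1.31, 4.45], [0.11, 2.69], [-2.54, 2.54]. Speed limits (rad/s): [2.39, 2.39, 3.01, 3.14, 3.14, 3.14].

INTERFACE

Orientations are given as a rotation vector (axis times angle).
In Python, from rig import manip gives the robot as it stands. The module is installed in compiled form; this text tells all that it offers. Calls block until the motion is done:
- manip.move_to(position, orientation): joint-space move of the TCP to a pose.
- manip.servo_line(position, orientation=None, rate=0.15): straight line of the TCP; orientation=None keeps the orientation; rate is the mean speed in m/s.
- manip.set_joints(angles): joint-space move.
- manip.command_gripper(opening, f_grip=None): finger opening in m; f_grip is the grip in N (None keeps the last); returns when the fingers have stopped.
- manip.hold(seconds).
- manip.solve_ik(position, orientation): joint angles nearest the present ones, or None.
- manip.camera(name): name is "scene" or "top" or "wrist"; returns a dict with "image" (400x640x3 uint8, red, green, blue), "fx", "fy", "cx", "cy" (pixels), "cam_to_world" (4x4, takes a point from camera to world coordinates); the wrist camera has in their place "mount" (4x4, takes a point from camera to tool coordinates, whose origin is the TCP and whose axes are the flange's). Camera axes: x right, y down, z forward; pixel columns grow to the right and rows downward; lengths in m; the calibration is good to about 2 mm. The wrist camera is an equidistant fisheye: a pixel r from the principal point sees the ray r / f radians off the axis. A picture is of the moment at which its call begins: read the wrist's pose just before it. There is no depth.
A pose or a line that the arm cannot do raises manip.IKError and nothing moves.
- manip.sign_off(): hands the job in; it is judged then, once.
Readings, each from a call of its own:
- manip.get_time(): time.
- manip.get_joint_positions(): joint angles.
- manip.get_joint_vel(): joint speeds.
- manip.get_tau(): joint torques, N m.
- manip.get_position(): TCP position.
- manip.get_ee_rot(): TCP orientation.
- manip.get_contact_force(): force on the tool from outside, world axes, zero at the start.
- manip.get_torque(): the same for the moment, N m.
- manip.get_width(): finger opening in m.
- manip.get_grip_force(): force on a finger pad.
Only numpy, scipy, OpenCV 4.12 (cv2) and the standard library are available. Lean on these libraries where they do the work, as an engineer would, in place of code of your own. Each camera call takes 0.05 s, during which the arm holds its last target. There are 200 camera calls.

TASK

Set out the tea things in one straight row along the middle line of the low shelf board: stand the sugar bowl halfway between the kettle and the saucer stack and then, once it stands there, put its lid on; stand the tall cup on top of the saucer stack, in its centre; and stand the low wide cup on the board close beside the kettle, on the kettle's other side from the sugar bowl. Set everything down upright and gently, and leave the kettle, the saucers and the handled mug where they are.

Things in the scene. Friction and masses are not known exactly. Their poses are not given: they have to be found in the camera images.
- shelf: Low fixed wood board, x -80 to 65 mm by y +-330 mm (y: the row). Origin: on its underside below the row's middle; floor 20 mm above it. +x: open front, away from robot. Rail 12 mm thick, 30 mm above floor, at the -x edge; end cheeks 12 mm thick, 16 mm above floor. Middle line: x = 0. Kettle stands on it at y about +125 or -125 mm, saucers at the other; halfway is y = 0.
- kettle: Steel kettle with black handle, spout and a small press button on its lid; loose, 0.75 kg. Body 100 mm in diameter, 115 mm high over the lid knob; origin at the centre of its underside. Spout (along its x, reaching 83 mm out) and handle (along -x, also 83 mm) point across the row. It stands on the shelf board.
- saucers: Stack of three green plastic saucers (one loose body), 114 mm in diameter, 24 mm high. Origin at the centre of its underside; z up. The flat well of the top saucer, about 72 mm wide, where a cup stands, is 18 mm above the origin; the rim 24 mm. It stands on the shelf board.
- sugar_bowl: Small sugar bowl of greenish glass without handles, open on top, loose on the table, 0.16 kg. 60 mm in outer diameter (straight sides from 12 mm up), 50 mm high, inner diameter 52 mm. Origin at the centre of its underside, z up.
- sugar_lid: Lid of the sugar bowl: steel disc 59 mm in diameter with an upright black knob, on the table right way up, 0.05 kg. Origin: centre of its underside, z up. 0 to 6 mm: tapered plug (42 mm wide, 34 at its foot) that enters the bowl's mouth; 6 to 11 mm: disc; 11 to 33 mm: knob, 18 mm in diameter. Seated, its origin is 44 mm above the bowl's.
- tall_cup: Tall white porcelain cup without handle, loose on the table, 54 mm in diameter at the rim (52 at 12 mm up), foot 42 mm, 75 mm high, 0.14 kg. Origin at the centre of its underside, z up.
- low_cup: Low wide white porcelain cup without handle, loose on the table, 66 mm in diameter at the rim (62 at 12 mm up), foot 42 mm, 42 mm high, 0.11 kg. Origin at the centre of its underside, z up.
- mug: White porcelain mug with a handle, 66 mm in diameter, 62 mm high, standing among the tea things on the table; not wanted, to be left where it is. Origin at the centre of its underside; handle at its +y side.

How it is judged:
By the outcome, as a careful person would: the job done as asked, in the order asked, and still so for the second after the job is handed in, with the robot touching nothing.
It also fails if it takes over 115 s, if anything falls off the work surface, if the arm or the gripper's body presses on something with over 40 N, if the wrist force passes 120 N, or if a joint passes its speed limit or range.

## Working session

There is one attempt and no reset: what is moved stays moved. The work goes in short steps, each a Python script; the robot and the scene stay as the last script left them, time stands still between calls to the robot, and variables do not carry over. Pictures are saved under pics/ and viewed, at most 14 in all, crops included, and the job is handed in when it is done.

```bash
mkdir -p pics; python3 - <<'E'
from rig import manip
import cv2,numpy as np
for n in ["scene","top"]:
    c=manip.camera(n); cv2.imwrite(f"pics/{n}0.png",c["image"][:,:,::-1])
    print(n,c["fx"],c["fy"],c["cx"],c["cy"]);print(np.round(c["cam_to_world"],4).tolist())
w=manip.camera("wrist");print(w["fx"],w["cx"],w["cy"],np.round(w["mount"],4).tolist())
print(manip.get_position(),manip.get_ee_rot(),manip.get_time())
E
```

```text
scene 465.66513067909483 465.66513067909483 318.79545224752314 193.1798873856953
[[0.7087, 0.455, -0.5392, 1.1021], [0.7055, -0.4568, 0.5418, -0.523], [0.0002, -0.7644, -0.6447, 0.6962], [0.0, 0.0, 0.0, 1.0]]
top 423.0372444382254 423.0372444382254 319.991638459675 193.79157396498977
[[0.0079, -0.9866, 0.1628, 0.4116], [-1.0, -0.0072, 0.0054, -0.0045], [-0.0041, -0.1629, -0.9866, 0.8864], [0.0, 0.0, 0.0, 1.0]]
309.70691628693146 323.20600466981205 199.3945705543615 [[-0.0001, -0.9527, -0.3039, 0.077], [1.0, 0.0001, -0.0004, 0.0008], [0.0004, -0.3039, 0.9527, -0.12], [0.0, 0.0, 0.0, 1.0]]
[ 0.25630553 -0.56959266  0.25271193] [-3.07048712e+00 -6.58905882e-01  3.69595776e-04] 0.15
```

View pics/top0.png

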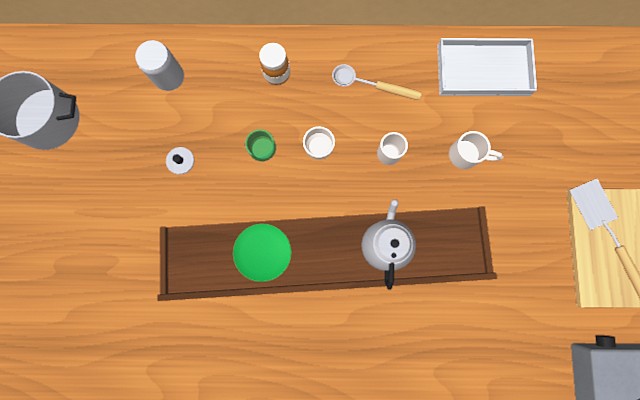

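View pics/scene0.png

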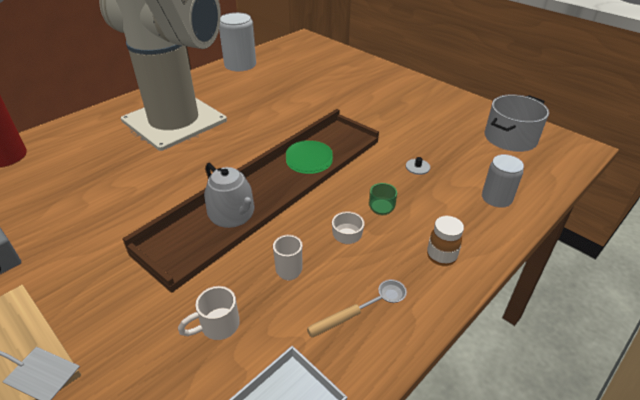

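```bash
cat > vis.py <<'E'
import cv2,numpy as np
from scipy.optimize import least_squares
def proj(c,P):
    T=np.linalg.inv(c["cam_to_world"]); q=P@T[:3,:3].T+T[:3,3]
    return np.c_[c["fx"]*q[:,0]/q[:,2]+c["cx"],c["fy"]*q[:,1]/q[:,2]+c["cy"]]
def hull(p): return cv2.convexHull(p.astype(np.float32))[:,0]
def support(p,n=24):
    a=np.arange(n)*2*np.pi/n; return (p@np.c_[np.cos(a),np.sin(a)].T).max(0)
def cyl(prof,n=60):
    a=np.arange(n)*2*np.pi/n
    return np.vstack([np.c_[r*np.cos(a),r*np.sin(a),0*a+z] for r,z in prof])
def fit(obs,model,x0,z=0,yaw=False):
    """obs: list of (camera, pixel points of mask); support functions of the silhouettes are matched"""
    sup=[support(p) for _,p in obs]
    def f(v):
        t=v[2] if yaw else 0; c,s=np.cos(t),np.sin(t)
        P=model@np.array([[c,s,0],[-s,c,0],[0,0,1]])+[v[0],v[1],z]
        return np.concatenate([support(proj(cm,P))-u for (cm,_),u in zip(obs,sup)])
    r=least_squares(f,x0,loss="soft_l1"); return r.x,np.sqrt(np.mean(f(r.x)**2))
def blob(mask,seed):
    n,l,s,c=cv2.connectedComponentsWithStats(mask.astype(np.uint8))
    ys,xs=np.nonzero(l==l[seed[1],seed[0]]) if l[seed[1],seed[0]] else np.nonzero(l==1+np.argmin(np.hypot(*(c[1:]-seed).T)))
    return np.c_[xs,ys].astype(float)
PROF=dict(sugar_bowl=[(.026,0),(.03,.012),(.03,.05)],sugar_lid=[(.0295,.006),(.0295,.011),(.009,.033)],
 tall_cup=[(.021,0),(.026,.012),(.027,.075)],low_cup=[(.021,0),(.031,.012),(.033,.042)],mug=[(.033,.0),(.033,.062)],
 saucers=[(.057,.024)])
E
cat > m1.py <<'E'
from rig import manip
from vis import *
C={n:manip.camera(n) for n in("top","scene")}
H={n:cv2.cvtColor(c["image"],cv2.COLOR_RGB2HSV).astype(int) for n,c in C.items()}
green={n:(h[...,0]>40)&(h[...,0]<95)&(h[...,1]>60) for n,h in H.items()}
white={n:(h[...,1]<75)&(h[...,2]>50) for n,h in H.items()}
lidm={n:(h[...,1]<75) for n,h in H.items()}
seeds=dict(sugar_bowl=(green,(261,150),(383,205)),saucers=(green,(262,252),(309,156)),sugar_lid=(lidm,(180,160),(418,167)),
 tall_cup=(white,(392,155),(288,262)),low_cup=(white,(319,142),(348,235)))
for k,(m,a,b) in seeds.items():
    for use in(("top","scene"),("top",),("scene",)):
        obs=[(C[n],blob(m[n],s)) for n,s in(("top",a),("scene",b)) if n in use]
        v,e=fit(obs,cyl(PROF[k]),[.55,0],z=.02 if k=="saucers" else 0); print(k,use,np.round(v,4),round(e,2),[len(o[1]) for o in obs])
h=H["top"]; dark=(h[...,2]<125)&(h[...,1]>60)
dark[:200]=0;dark[305:]=0;dark[:,:150]=0;dark[:,505:]=0
p=blob(cv2.morphologyEx(dark.astype(np.uint8),cv2.MORPH_OPEN,np.ones((3,3))),(320,250))
X=lambda x,z:np.array([[x,s*.33,z] for s in(-1,1)])
M=np.vstack([X(-.08,0),X(-.08,.05),X(-.068,.05),X(.065,0),X(.065,.036)])
print("shelf",*fit([(C["top"],p)],M,[.35,0,0],yaw=True),len(p),p.min(0),p.max(0))
E
python3 m1.py
```

```text
sugar_bowl ('top', 'scene') [0.6546 0.1257] 1.15 [733, 710]
sugar_bowl ('top',) [0.6553 0.1257] 0.8 [733]
sugar_bowl ('scene',) [0.6525 0.1273] 1.32 [710]
saucers ('top', 'scene') [0.4339 0.1139] 1.99 [2667, 1307]
saucers ('top',) [0.4336 0.1144] 0.36 [2667]
saucers ('scene',) [0.4439 0.1044] 1.95 [1307]
sugar_lid ('top', 'scene') [0.6265 0.3003] 0.65 [611, 311]
sugar_lid ('top',) [0.6269 0.3007] 0.29 [611]
sugar_lid ('scene',) [0.6261 0.2994] 0.8 [311]
tall_cup ('top', 'scene') [ 0.645  -0.1453] 0.55 [753, 1118]
tall_cup ('top',) [ 0.6456 -0.1454] 0.43 [753]
tall_cup ('scene',) [ 0.6442 -0.1449] 0.56 [1118]
low_cup ('top', 'scene') [0.6609 0.004 ] 0.6 [830, 844]
low_cup ('top',) [0.6617 0.0043] 0.44 [830]
low_cup ('scene',) [0.6598 0.0041] 0.58 [844]
shelf [0.50003994 0.01432176 0.00719493] 90.15662411675093 3240 [270. 214.] [386. 260.]
```

```bash
cat > m2.py <<'E'
exec(open("m1.py").read().split("seeds=")[0])
h=H["top"]; print(h[230,180],h[250,330],h[240,470],h[297,200],h[282,400],h[180,300],h[330,300])
dark=((h[...,2]<150)&(h[...,1]>60)&~green["top"])
dark[:200]=0;dark[305:]=0;dark[:,:150]=0;dark[:,505:]=0
k=cv2.morphologyEx(dark.astype(np.uint8),cv2.MORPH_OPEN,np.ones((3,3)))
ys,xs=np.nonzero(k);p=np.c_[xs,ys].astype(float)
X=lambda x,z:np.array([[x,s*.33,z] for s in(-1,1)])
M=np.vstack([X(-.08,0),X(-.08,.05),X(-.068,.05),X(.065,0),X(.065,.036)])
v,e=fit([(C["top"],p)],M,[.43,0,0],yaw=True);print("shelf",v,e,len(p))
im=C["top"]["image"][:,:,::-1].copy()
im[k>0]=im[k>0]//2+[0,60,60]
c,s=np.cos(v[2]),np.sin(v[2]);R=np.array([[c,-s,0],[s,c,0],[0,0,1]])
def draw(P,col):
    for q in proj(C["top"],P@R.T+[v[0],v[1],0]): cv2.circle(im,tuple(int(round(i)) for i in q),1,col,-1)
draw(M,(255,0,255))
draw(np.array([[0,y,.02] for y in np.linspace(-.31,.31,32)]),(0,255,255))
draw(cyl([(.05,.05)])+[0,-.125,0],(0,0,255)); draw(cyl([(.057,.044)])+[0,.125,0],(0,0,255)); draw(np.array([[0,-.125,.135]]),(0,0,255))
cv2.imwrite("pics/top1.png",cv2.resize(im[195:310,150:510],None,fx=2.2,fy=2.2,interpolation=cv2.INTER_CUBIC))
E
python3 m2.py
```

```text
[ 12 155 117] [ 12 152 121] [ 12 148 117] [ 11 144  90] [ 11 145 100] [ 14 162 203] [ 14 161 218]
shelf [ 0.44236756 -0.00968398  0.06983024] 1.4031652114395439 18925
```

View pics/top1.png

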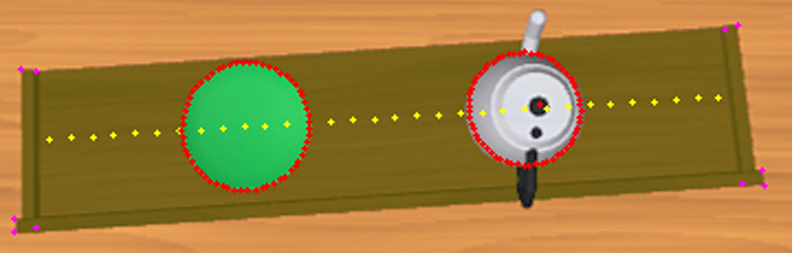

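```bash
cat > act.py <<'E'
from rig import manip
import numpy as np
SH=np.array([.4424,-.0097]); YAW=.0698
def sh(x,y): c,s=np.cos(YAW),np.sin(YAW); return SH+[c*x-s*y,s*x+c*y]
a=(YAW+np.pi/2)/2; ORI=np.pi*np.array([np.cos(a),np.sin(a),0])
F=lambda: np.array(manip.get_contact_force())
def log(t): print(t,"t=%.1f"%manip.get_time(),"pos",np.round(manip.get_position(),4),"w=%.4f"%manip.get_width(),"F",np.round(F(),2))
def pick(xy,z,opening=.085,f=25,high=.25):
    manip.command_gripper(opening)
    manip.move_to([*xy,z+.09],ORI); manip.servo_line([*xy,z],rate=.1); log("at")
    manip.command_gripper(0,f_grip=f); log("gripped"); manip.hold(.1)
    manip.servo_line([*xy,z+.02],rate=.06); manip.servo_line([*xy,high],rate=.25); log("lifted")
def place(xy,z,high=.25,release=.085,down=.005):
    """z: TCP height at which the object should just rest"""
    manip.move_to([*xy,high],ORI); manip.servo_line([*xy,z+.02],rate=.15); manip.servo_line([*xy,z+.004],rate=.04)
    manip.hold(.2); f0=F()[2]; h=z+.004
    while h>z-down:
        h-=.001; manip.servo_line([*xy,h],rate=.02)
        if F()[2]-f0>1.2: break
    log("down dz=%.4f"%(h-z))
    manip.hold(.2); manip.command_gripper(release); manip.hold(.2); log("released")
    manip.servo_line([*xy,z+.08],rate=.1); manip.servo_line([*xy,high],rate=.25)
E
python3 - <<'E'
from act import *
import cv2
pick((.6550,.1259),.028)
c=manip.camera("wrist");cv2.imwrite("pics/w1.png",c["image"][:,:,::-1])
E
```

```text
at t=4.5 pos [0.6555 0.126  0.0286] w=0.0852 F [ 0.38  0.18 -0.17]
gripped t=4.8 pos [0.6554 0.126  0.029 ] w=0.0601 F [-1.54  0.59  5.52]
lifted t=6.4 pos [0.654  0.1257 0.2483] w=0.0600 F [-0.34  0.85 -1.99]
```

View pics/w1.png

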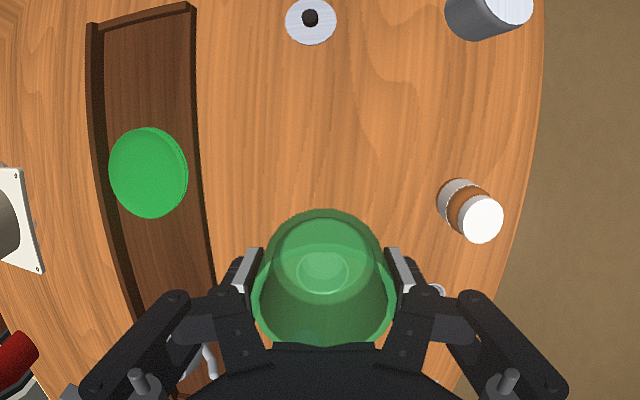

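```bash
python3 - <<'E'
from act import *
import cv2
place(sh(0,0),.0485)
pick((.6267,.3004),.036,opening=.05)   # lid knob
c=manip.camera("wrist");cv2.imwrite("pics/w2.png",c["image"][:,:,::-1])
c=manip.camera("top");cv2.imwrite("pics/top2.png",c["image"][:,:,::-1])
E
```

```text
down dz=0.0000 t=10.5 pos [ 0.4425 -0.0097  0.049 ] w=0.0599 F [-2.26 -0.82  8.48]
released t=11.3 pos [ 0.4424 -0.0097  0.0485] w=0.0849 F [ 0.67 -0.78 -0.71]
at t=15.8 pos [0.6272 0.3007 0.0367] w=0.0501 F [0.54 0.73 0.09]
gripped t=16.2 pos [0.6272 0.3006 0.0368] w=0.0165 F [-0.15 -1.75  4.49]
lifted t=17.7 pos [0.6258 0.3    0.2483] w=0.0163 F [ 0.27 -0.37 -1.48]
```

View pics/w2.png

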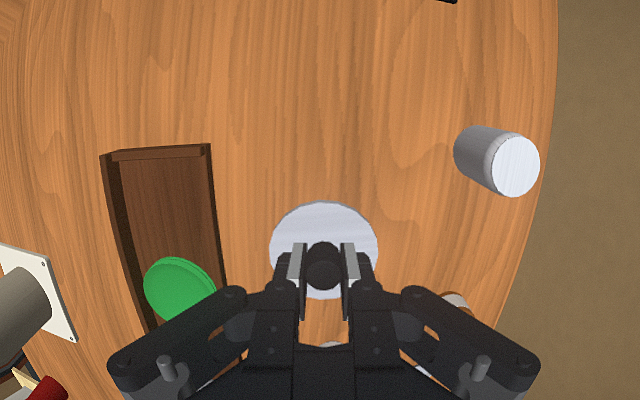

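View pics/top2.png

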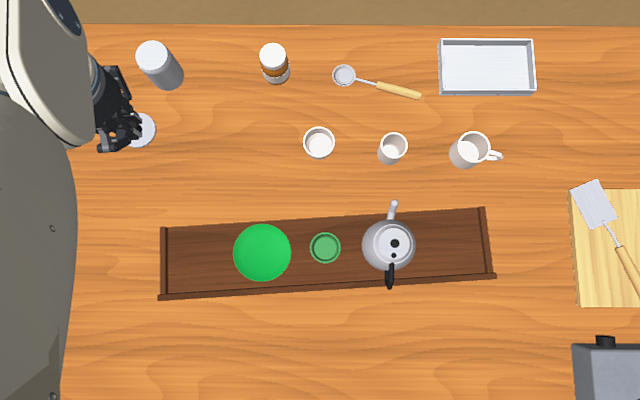

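```bash
cat > m3.py <<'E'
from rig import manip
from vis import *
c=manip.camera("top"); h=cv2.cvtColor(c["image"],cv2.COLOR_RGB2HSV).astype(int)
g=(h[...,0]>40)&(h[...,0]<95)&(h[...,1]>60)
print("bowl",fit([(c,blob(g,(325,248)))],cyl(PROF["sugar_bowl"]),[.44,0],z=.02),"saucers",fit([(c,blob(g,(262,252)))],cyl(PROF["saucers"]),[.44,0],z=.02))
w=manip.camera("wrist"); im=w["image"]; h=cv2.cvtColor(im,cv2.COLOR_RGB2HSV).astype(int)
m=((h[...,1]<45)&(h[...,2]>150)).astype(np.uint8); p=blob(m,(323,222))
T=np.linalg.inv(w["mount"])
def pw(P):
    q=P@T[:3,:3].T+T[:3,3]; r=np.hypot(q[:,0],q[:,1]); th=np.arctan2(r,q[:,2]); f=w["fx"]
    return np.c_[w["cx"]+f*th*q[:,0]/r,w["cy"]+f*th*q[:,1]/r]
# rim points in the upper half only
cen=np.array([323,252]); ang=np.deg2rad(np.arange(-170,-9,8)); D=np.c_[np.cos(ang),np.sin(ang)]
s0=(p@D.T).max(0)
for z in(.0215,.0257,.030):
    f=lambda v:(pw(cyl([(.0295,z),(.0295,z+.005)])+[v[0],v[1],0])@D.T).max(0)-s0
    r=least_squares(f,[0,0],loss="soft_l1"); print(z,r.x*1e3,np.sqrt(np.mean(f(r.x)**2)))
f=lambda v:(pw(cyl([(.0295,v[2]),(.0295,v[2]+.005)])+[v[0],v[1],0])@D.T).max(0)-s0
r=least_squares(f,[0,0,.025],loss="soft_l1"); print(r.x*1e3,np.sqrt(np.mean(f(r.x)**2)))
cv2.imwrite("pics/c3.png",cv2.resize(im[190:320,240:410],None,fx=4,fy=4,interpolation=cv2.INTER_CUBIC)[:,:,::-1])
E
python3 m3.py
```

```text
bowl (array([ 0.44308778, -0.0101923 ]), np.float64(0.3842877561806491)) saucers (array([0.43359496, 0.11442847]), np.float64(0.3683990635144812))
0.0215 [-0.59525435 -0.62958794] 0.6084095070457776
0.0257 [-1.72284768 -0.62389315] 0.314165279455429
0.03 [-2.89170463 -0.65574924] 0.6633376951683018
[-1.64535117 -0.62275649 25.40862197] 0.3117517088533677
```

View pics/c3.png

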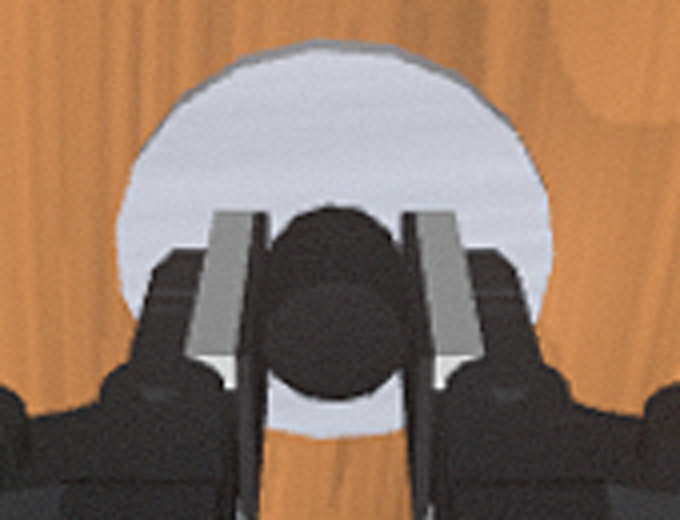

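```bash
python3 - <<'E'
from act import *
import cv2
place((.4429,-.0095),.1003,release=.05)
c=manip.camera("wrist");cv2.imwrite("pics/w4.png",c["image"][100:,120:520,::-1])
pick((.6450,-.1452),.050)
E
```

```text
down dz=0.0030 t=21.3 pos [ 0.4429 -0.0095  0.1033] w=0.0172 F [-0.34  0.14  0.04]
released t=22.1 pos [ 0.4429 -0.0095  0.1033] w=0.0501 F [ 0.54 -0.18 -0.24]
at t=26.0 pos [ 0.6455 -0.1453  0.0506] w=0.0849 F [0.13 0.15 0.48]
gripped t=26.4 pos [ 0.6453 -0.1453  0.0508] w=0.0535 F [-1.64 -0.56  6.16]
lifted t=27.9 pos [ 0.644  -0.145   0.2483] w=0.0538 F [ 0.35  0.29 -0.96]
```

View pics/w4.png

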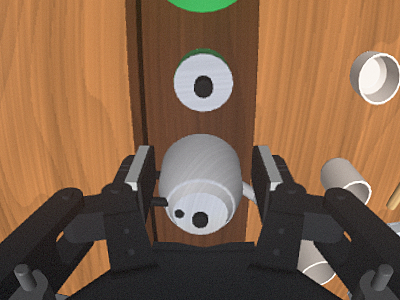

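```bash
sed -i 's/h-=.001; manip.servo_line(\[\*xy,h\],rate=.02)/&; manip.hold(.12)/; s/>1.2: break/>1.5: break/' act.py
python3 - <<'E'
from act import *
import cv2
place((.4336,.1145),.0884)
pick((.6606,.0041),.028)
c=manip.camera("top");cv2.imwrite("pics/top5.png",cv2.resize(c["image"][120:310,140:510,::-1],None,fx=2,fy=2))
E
```

```text
down dz=0.0020 t=31.7 pos [0.4336 0.1145 0.0904] w=0.0535 F [ 0.82  0.01 -0.  ]
released t=32.5 pos [0.4336 0.1145 0.0904] w=0.0850 F [ 0.25  1.26 -0.4 ]
at t=36.3 pos [0.6612 0.0041 0.0286] w=0.0848 F [-0.72  0.09  0.11]
gripped t=36.6 pos [0.6611 0.0041 0.0291] w=0.0636 F [-2.    0.54  5.78]
lifted t=38.2 pos [0.6595 0.0041 0.2483] w=0.0634 F [-0.55 -0.83 -0.91]
```

View pics/top5.png

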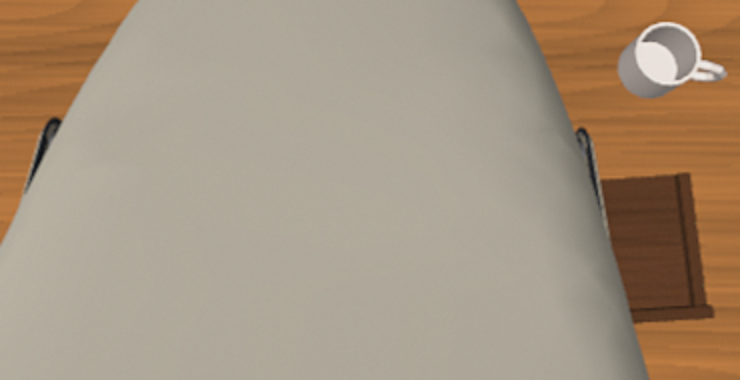

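```bash
python3 - <<'E'
s=open("act.py").read()
s=s.replace("F=lambda: np.array(manip.get_contact_force())","def F(n=6): return np.mean([(manip.hold(.02),manip.get_contact_force())[1] for _ in range(n)],0)").replace(">1.5: break",">2: break")
open("act.py","w").write(s)
E
python3 - <<'E'
from act import *
import cv2
place(sh(0,-.222),.0484)
manip.move_to([.45,-.45,.3],ORI)
for n in("top","scene"):
    c=manip.camera(n);im=c["image"][:,:,::-1]
    im=im[120:310,140:510] if n=="top" else im[80:330,100:450]
    cv2.imwrite(f"pics/{n}6.png",cv2.resize(im,None,fx=2,fy=2,interpolation=cv2.INTER_CUBIC))
log("end")
E
```

```text
down dz=0.0000 t=43.5 pos [ 0.458  -0.2312  0.0491] w=0.0639 F [-2.16  0.74  8.18]
released t=44.3 pos [ 0.4579 -0.2311  0.0483] w=0.0849 F [-0.22  0.12  0.04]
end t=47.0 pos [ 0.4502 -0.4481  0.2991] w=0.0853 F [-0.14  0.12 -0.14]
```

View pics/top6.png

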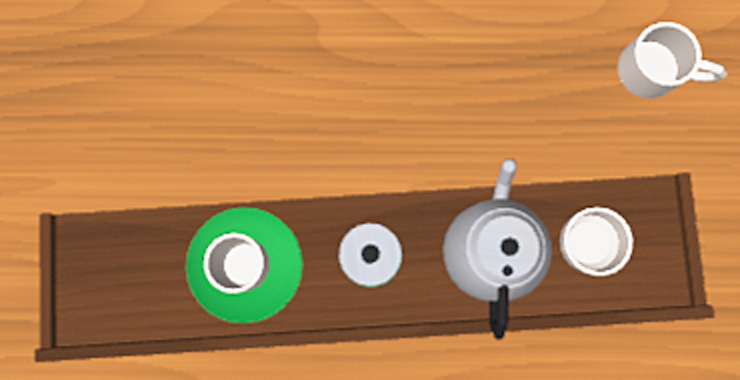

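View pics/scene6.png

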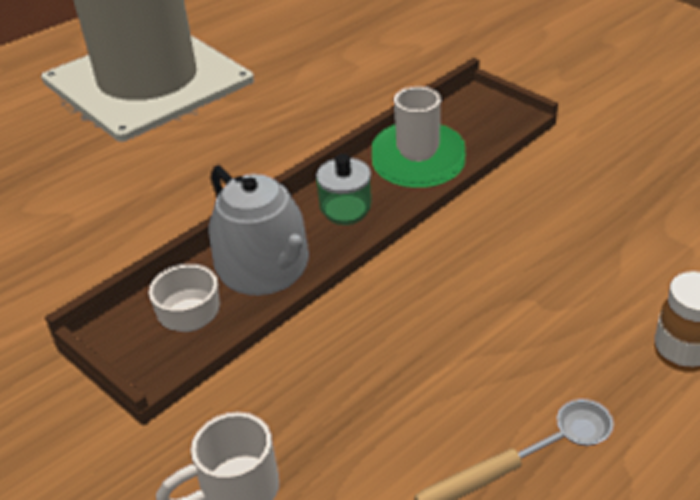

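```bash
python3 - <<'E'
exec(open("m1.py").read().split("seeds=")[0])
from act import sh,SH,YAW
c=C["top"];h=H["top"]
g=green["top"];print("saucers",fit([(c,blob(g,(262,260)))],cyl(PROF["saucers"]),[.44,0],z=.02))
w=white["top"]
for n,s,z in(("tall_cup",(259,252),.038),("low_cup",(437,240),.02),("sugar_lid",(318,247),.064)):
    m=(lidm if n=="sugar_lid" else white)["top"]; p=blob(m,s); v,e=fit([(c,p)],cyl(PROF[n]),[.44,0],z=z)
    d=v-SH;cc,ss=np.cos(YAW),np.sin(YAW);print(n,v,"shelf xy",np.round([cc*d[0]+ss*d[1],-ss*d[0]+cc*d[1]],4),e,len(p))
E
```

```text
saucers (array([0.43360621, 0.1144485 ]), np.float64(0.3638824937015101))
tall_cup [0.43343025 0.11489443] shelf xy [-0.0003  0.1249] 0.3678642221201774 775
low_cup [ 0.45846542 -0.23145695] shelf xy [ 0.0006 -0.2223] 0.22363203356257247 992
sugar_lid [ 0.44306066 -0.00967516] shelf xy [ 0.0007 -0.    ] 0.3840366898132931 811
```

```bash
python3 -c "
from rig import manip
print(manip.get_time(), manip.sign_off())"
```

```text
the job is handed in; nothing more can be done
47.2 None
```

The tea things are set out as asked and the job is handed in at 47 s: in the last top-camera check the sugar bowl's lid, tall cup and low cup each measured within about 1 mm of target. The lid and the tall cup were released about 2–3 mm above rest instead of in contact.

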